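# Shut the drawers and swing the locking bar across

## Robot

A 6-joint arm with a two-finger parallel gripper is mounted at the origin on a cart in front of the work surface, level with it; the furniture and walls round the work are solid. World frame = base frame: x ahead of the robot, y to its left, z up, the work surface at z = 0. Lengths are in m, angles in rad, forces in N, time in s.
With the tool pointing down it reaches from about 0.325 to 0.9 m from the base axis. Payload 3.5 kg.
Tool frame: the origin (TCP) lies midway between the tips of the shut fingers; the grasp point (between the pads) lies 19 mm behind it (manip.grip_point_offset is the distance from the TCP to the grasp point, in m); z points along the fingers, y is the line along which they close (so a half turn about z gives the same grasp; the last joint's range is limited). The gripper opens to 85 mm and grips with 20 to 120 N. Pads are 22 mm wide; open, the fingers measure 114 mm over their backs; the gripper's body (76 mm by 85 mm) begins 54 mm behind the grasp point. The pads swing forward as they close: fully open they stand 13 mm farther back than shut.
Start: joints at [1.015, 0.276, -0.026, 1.268, 0, 1.467], TCP at [0.273, 0.562, 0.197] pointing down, gripper open.
Joint ranges: [-3.12, 3.12], [-0.85, 1.88], [-1.08, 1.24], [-1.95, 2.15], [-1.57, 1.53], [-3.14, 3.14]. Speed limits (rad/s): [2.57, 2.57, 3.14, 3.14, 3.14, 3.14].

## Interface

Orientations are given as a rotation vector (axis times angle).
In Python, from plant import manip gives the robot as it stands. The module is installed in compiled form; this text tells all that it offers.
- The arm moves only by the tool play_rows, never from a script. Its argument "targets" is a list of rows, each a list of 7 numbers: the turn, a rotation vector about the world's x, y, z in degrees, then the shift along the world's x, y, z in cm, then the opening in per cent of the stroke, from 0 (shut) to 100 (fully open). In form: [[wx, wy, wz, tx, ty, tz, jaw], ...]. A call has 1 to 12 rows; each row shifts and turns the commanded pose from where the row before left it; what a row does not reach is not made up. A row lasts 1/10 s, in which the tool goes at most 50 mm and 8.59 degrees, less where a joint would pass 70% of its speed; a pose out of reach is approached as far as the arm can. A call is refused whole if a number of a shift passes 5 or a number of a turn 8.59, either way. A call with a gripper value outside its range is refused whole. The fingers move at their own pace and stop on an object; "newtons" is the grip in N (left out, the last holds). Time passes only in rows, so rows that do not move let the fingers close. It gives the time, the measured TCP pose, the force, the opening and the grip force at its end, in the units of the state.
- manip.sense(): the state, without advancing time (a new reading comes with each control period).
- manip.camera(name): name is "scene" or "top" or "wrist"; returns a dict with "pixels" (420x560x3 uint8, red, green, blue), "camera_matrix" (3x3 intrinsics, pixels), "extrinsics" (4x4, takes a point from world to camera coordinates); the wrist camera has in their place "mount" (4x4, takes a point from camera to tool coordinates, whose origin is the TCP and whose axes are the flange's). Camera axes: x right, y up, looking along -z (the intrinsics and any distortion apply to the point x, -y, -z); pixel columns grow to the right and rows downward; lengths in m; the calibration is good to about 2 mm. A picture is of the moment at which its call begins: read the wrist's pose just before it. There is no depth.
- manip.job_done(): hands the job in; it is judged then, once.
The state is a dict: "time": time; "joint_positions": joint angles; "joint_velocities": joint speeds; "effort": joint torques, N m; "eef_pos": TCP position; "orientation": TCP orientation; "wrist_force": force on the tool from outside, world axes, zero at the start; "ft_torque": the same for the moment, N m; "opening": finger opening in m; "finger_force": force on a finger pad.
Only numpy, scipy, OpenCV 4.12 (cv2) and the standard library are available. Lean on these libraries where they do the work, as an engineer would, in place of code of your own. Each camera call takes 0.05 s, during which the arm holds its last target. There are 200 camera calls.

## Task

Close up the little two-drawer steel unit on the bench: with your fingertips push both open drawers in until their fronts are flush, and only then push the hinged locking bar round until it lies along the drawer fronts. Push gently and grip nothing, take the hand away at the end, and leave the other things on and around the unit where they are.

Things in the scene. Friction and masses are not known exactly. Their poses are not given: they have to be found in the camera images.
- drawer_unit: Grey sheet-steel drawer unit fixed to the bench, 130 deep x 220 wide x 78 mm high, with two drawers side by side. Origin: centre of its underside, on the bench. Its x axis points from its front to its back (pushing a drawer in is along +x), y to the left when facing the front, z up. The front plane is x = -65 mm; the frame is open there and the drawer fronts sit inside it.
- drawer_left (a joint): How far the left drawer (at the unit's +y side) stands out, m: 0 = front flush with the frame, up to 0.105 out; it can be pushed 4 mm past flush (-0.004), where it meets its stop. It stays where it is left; sliding friction about 2.5 N.
- drawer_right (a joint): The same for the right drawer (at the unit's -y side).
- drawer_left_front (a point): Centre of the outer face of the left drawer's front, 44 mm above the bench; it moves with the drawer. Axes as the unit's. The front is a plain upright plate 101 wide x 58 mm high, from 14 to 72 mm above the bench, with no handle.
- drawer_right_front (a point): The same for the right drawer.
- lock_bar (a joint): Angle of the locking bar, rad: 0 = lying along the drawer fronts (along the unit's -y from its hinge), pi/2 = standing straight out from the front towards the robot, more = leaning away outward to the left. It starts near 2, ends at 2.3, stays where it is left (friction 0.12 N m) and can be pushed to -0.04, its stop.
- bar_hinge (a point): The bar's upright hinge axis, at the unit's front left corner (10 mm before the front plane, 113 mm left of the middle), 44 mm above the bench. Axes as the unit's.
- bar_face (a point): Point on the bar's outer face (the one to push), 110 mm from the hinge axis, 44 mm above the bench; it moves with the bar. Its -x axis points straight out of the outer face, its -y axis along the bar to the free end. The bar is a steel flat 6 mm thick and 24 mm high (32 to 56 mm above the bench), 180 mm from hinge axis to tip.
- spanner: Bystander: flat spanner, 170 long, 26 wide, 6 mm thick, on the bench in front of the unit, partly under the drawers. Origin: centre of its underside.
- sprocket: Bystander: toothed sprocket lying flat in front of the unit, 69 mm across, 18 mm high. Origin: centre of its underside.
- tape_roll: Bystander: roll of tape lying on top of the unit near its back, 55 mm across, 19 mm high (top at 97 mm). Origin: centre of its underside.
- parts_jar: Bystander: clear screw-lid jar standing right of the unit, 60 mm across, 84 mm high. Origin: centre of its underside.
- oil_bottle: Bystander: oil bottle standing left of the unit, 54 mm across, 190 mm high. Origin: centre of its underside.
- spacer: Bystander: small round spacer stack standing in front of the unit to the right, 25 mm across, 30 mm high. Origin: centre of its underside.

How it is judged:
By the outcome, as a careful person would: the job done as asked, in the order asked, and still so for the second after the job is handed in, with the robot touching nothing.
It also fails if it takes over 69 s, if anything falls off the work surface, if the arm or the gripper's body presses on something with over 40 N, if the wrist force passes 120 N, or if a joint passes its speed limit or range.

## Working session

There is one attempt and no reset: what is moved stays moved. The work goes in short steps, Python scripts to look and compute and a tool call to move; the robot and the scene stay as the last step left them, time stands still between calls to the robot, and variables do not carry over. Pictures are saved under pics/ and viewed, at most 10 in all, crops included, and the job is handed in when it is done.

Besides the shell and the picture viewer there is one more tool, called after "Request:" by a JSON object that holds its "fn" and its "kwargs". play_rows: Moves the arm, as the interface text tells. Its arguments: {"type":"object","properties":{"targets":{"type":"array","items":{"type":"array","items":{"type":"number"}}},"newtons":{"type":"number"}},"required":["targets"]}

```bash
mkdir -p pics
cat > h.py <<'E'
from plant import manip
import numpy as np, cv2
def snap(n,f):
    c=manip.camera(n); cv2.imwrite('pics/'+f,cv2.cvtColor(c['pixels'],cv2.COLOR_RGB2BGR)); 
    np.savez('pics/'+n+'.npz',K=c['camera_matrix'],E=c.get('extrinsics',c.get('mount'))); return c
def ray(n,uv,z):
    d=np.load('pics/'+n+'.npz');K,E=d['K'],d['E']
    a=np.linalg.solve(K,[uv[0],uv[1],1.]); R=E[:3,:3];o=-R.T@E[:3,3]
    v=R.T@np.array([a[0],-a[1],-a[2]]); return (o+v*(z-o[2])/v[2]).round(4)
E
python3 - <<'E'
from h import *
s=manip.sense(); print(s)
for n in('scene','top'):
    c=snap(n,n+'0.png'); print({k:v for k,v in c.items() if k!='pixels'})
E
```

```text
{'time': 0.0, 'joint_positions': array([ 1.01461598e+00,  2.77163031e-01, -2.78987277e-02,  1.26795228e+00,
        1.75292877e-05,  1.46737433e+00]), 'joint_velocities': array([ 6.02495453e-04, -7.56828468e-04, -9.61906185e-04,  3.24604186e-07,
       -2.24108779e-04, -8.33089514e-04]), 'effort': array([-4.19724756e-04, -4.45511627e+01,  2.95200706e+01,  1.64047343e-02,
        1.02370950e-05, -1.66571056e-05]), 'eef_pos': array([0.27297419, 0.56130092, 0.19613269]), 'orientation': array([-0.70496696, -3.06071868,  0.00328614]), 'wrist_force': array([-0.16687876, -0.69045942, -0.95516259]), 'ft_torque': array([ 0.04654081,  0.05541767, -0.0161141 ]), 'finger_force': 0.0, 'opening': 0.08551120025801363}
{'camera_matrix': array([[486.50929685,   0.        , 280.49127485],
       [  0.        , 486.50929685, 200.95320602],
       [  0.        ,   0.        ,   1.        ]]), 'extrinsics': array([[ 0.60468658, -0.79623496, -0.01907938, -0.341082  ],
       [ 0.4319285 ,  0.30770563,  0.8477942 , -0.31853012],
       [-0.66917255, -0.52089071,  0.52998204, -0.63814774],
       [ 0.        ,  0.        ,  0.        ,  1.        ]])}
{'camera_matrix': array([[406.3299865 ,   0.        , 280.16817307],
       [  0.        , 406.3299865 , 210.5262854 ],
       [  0.        ,   0.        ,   1.        ]]), 'extrinsics': array([[ 0.05888019, -0.99826154, -0.00265017, -0.01267058],
       [ 0.96984587,  0.05657481,  0.23706177, -0.58117612],
       [-0.23649971, -0.0165285 ,  0.97149097, -0.96399707],
       [ 0.        ,  0.        ,  0.        ,  1.        ]])}
```

View pics/scene0.png

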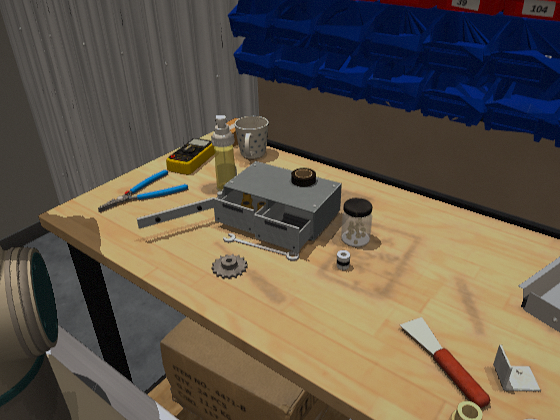

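View pics/top0.png

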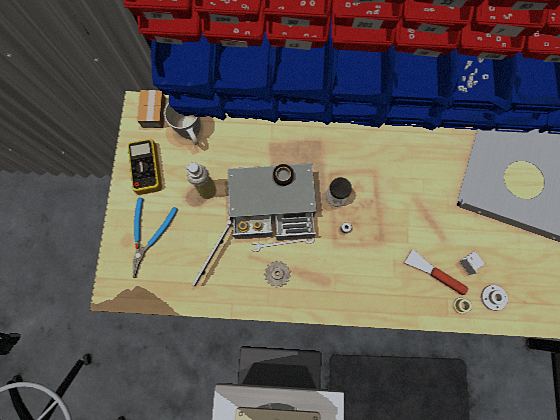

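The scene view shows the unit at about (280,205), the bar sticking out left to (140,220), and the sprocket at (229,266). In the top view the unit's top spans (228..316, 165..218), the drawers are open below it, and the bar runs from (231,224) to (196,284). I'll enlarge the top view to pick out corners.

Run:
```python
import cv2
a=cv2.imread('pics/top0.png')[145:295,180:380]; cv2.imwrite('pics/t1.png',cv2.resize(a,None,fx=4,fy=4,interpolation=cv2.INTER_CUBIC))
```

```text
(no output)
```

View pics/t1.png

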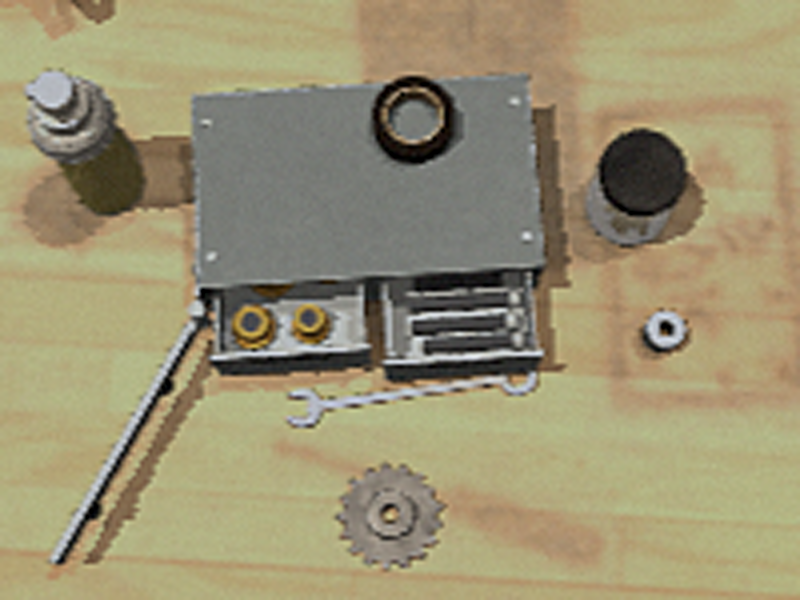

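The crop shows the unit-top corners at (193,97), (529,75), (542,268), (200,285), the drawer-front top edges at (212,361)-(370,354) and (385,363)-(542,355), and the bar from (200,310) to (57,562).

Run:
```python
from h import *
q=lambda u,v,z:ray('top',(180+u/4-.4,145+v/4-.4),z)
for n,u,v,z in [('BL',193,97,.078),('BR',529,75,.078),('FR',542,268,.078),('FL',200,285,.078),('Ll',212,361,.072),('Lr',370,354,.072),('Rl',385,363,.072),('Rr',542,355,.072),('hinge',200,310,.056),('tip',57,562,.056),('sprocket',390,515,.018),('spanL',290,420,.006),('spanR',537,380,.006),('jar',643,172,.084),('spacer',665,330,.03),('bottle',50,90,.19),('tape',414,117,.097)]:
    print(n,q(u,v,z))
FL,FR,BL,BR=[q(*a,.078) for a in((200,285),(542,268),(193,97),(529,75))]
d=FL-FR;print('yaw',np.degrees(np.arctan2(-d[0],d[1])),np.linalg.norm(d),np.linalg.norm(BL-FL),np.linalg.norm(BR-FR),(FL+FR+BL+BR)/4)
d=BL-BR;print('yaw',np.degrees(np.arctan2(-d[0],d[1])))
```

```text
BL [0.6819 0.163  0.078 ]
BR [ 0.7096 -0.0535  0.078 ]
FR [ 0.5813 -0.0669  0.078 ]
FL [0.5578 0.1475 0.078 ]
Ll [0.5109 0.1365 0.072 ]
Lr [0.5211 0.0381 0.072 ]
Rl [0.516  0.0284 0.072 ]
Rr [ 0.5268 -0.0694  0.072 ]
hinge [0.5463 0.1492 0.056 ]
tip [0.3826 0.2233 0.056 ]
sprocket [0.4266 0.0203 0.018 ]
spanL [0.486  0.0903 0.006 ]
spanR [ 0.5222 -0.0716  0.006 ]
jar [ 0.6463 -0.1281  0.084 ]
spacer [ 0.5561 -0.1522  0.03  ]
bottle [0.6426 0.2277 0.19  ]
tape [0.6701 0.0191 0.097 ]
yaw 6.2551179460638116 0.2156840513343534 0.12506422350136748 0.1289978681994396 [0.63265  0.047525 0.078   ]
yaw 7.291071731846426
```

Request:
{"fn": "play_rows", "kwargs": {"targets": [[0,0,2.7,1.5,-4,0,0],[0,0,2.7,1.5,-4,0,0],[0,0,2.7,1.5,-4,0,0],[0,0,2.7,1.5,-4,0,0],[0,0,2.7,1.5,-4,0,0],[0,0,2.7,1.5,-4,0,0],[0,0,2.7,1.5,-4,0,0],[0,0,2.7,1.5,-4,0,0],[0,0,2.7,1.5,-4,0,0],[0,0,2.7,1.5,-4,0,0],[0,0,2.7,1.5,-4,0,0],[0,0,2.8,1.5,-4,0,0]], "newtons": 20}}

```text
time: 1.3
eef_pos: [0.4534, 0.0803, 0.197]
orientation: [0.183, -3.136, -0.0]
wrist_force: [1.3, -0.3, -0.0]
opening: -0.0002
finger_force: 0.0
```

```bash
cat >> h.py <<'E'
from scipy.spatial.transform import Rotation as Ro
def wsnap(f):
    s=manip.sense(); c=snap('wrist',f); T=np.eye(4);T[:3,:3]=Ro.from_rotvec(s['orientation']).as_matrix();T[:3,3]=s['eef_pos']
    W=T@c['mount']; np.savez('pics/wrist.npz',K=c['camera_matrix'],E=np.linalg.inv(W)); return {k:v for k,v in c.items() if k!='pixels'}
E
python3 - <<'E'
from h import *
print(wsnap('w1.png')); s=manip.sense(); print(s['eef_pos'],Ro.from_rotvec(s['orientation']).as_matrix().round(3),s['opening'],s['wrist_force'])
E
```

```text
{'camera_matrix': array([[289.06806608,   0.        , 277.19348341],
       [  0.        , 289.06806608, 209.4670441 ],
       [  0.        ,   0.        ,   1.        ]]), 'mount': array([[-1.02457941e-04,  9.54556592e-01,  2.98029701e-01,
         7.69986002e-02],
       [ 9.99999881e-01, -4.40726022e-05,  4.84944023e-04,
         4.39377852e-04],
       [ 4.76041458e-04,  2.98029716e-01, -9.54556474e-01,
        -1.75310341e-01],
       [ 0.00000000e+00,  0.00000000e+00,  0.00000000e+00,
         1.00000000e+00]])}
[0.45615289 0.07506141 0.19715954] [[-0.994 -0.112  0.002]
 [-0.112  0.994 -0.005]
 [-0.002 -0.005 -1.   ]] -0.00018650935434429212 [ 2.85694796 -2.28867222  0.02884945]
```

View pics/w1.png

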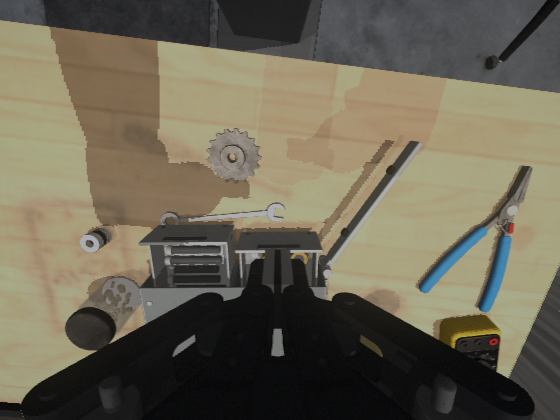

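The wrist view shows both drawer fronts from the robot side. The right front's top edge is at rows ~243 (cols 139–234), the left's ~250 (cols 237–322), and the bar runs (325,270)–(420,143). I'll check these by rays.

Run:
```python
from h import *
th=np.radians(6.6);C=np.array([.633,.0475]);R=np.array([[np.cos(th),np.sin(th)],[-np.sin(th),np.cos(th)]])
for n,u,v,z in [('Rr',140,244,.072),('Rl',234,241,.072),('Ll',321,249,.072),('Lr',237,250,.072),('FR',144,290,.078),('tip',420,143,.056),('hinge',327,273,.056),('sprocket',233,157,.018),('tip shut',278,250,.19)]:
    p=ray('wrist',(u,v),z); print(n,p,(R@(p[:2]-C)).round(4))
im=cv2.imread('pics/w1.png')[210:320,120:350]; cv2.imwrite('pics/w1c.png',cv2.resize(im,None,fx=3,fy=3))
```

```text
Rr [ 0.5286 -0.0668  0.072 ] [-0.1168 -0.1015]
Rl [0.5126 0.0385 0.072 ] [-0.1206  0.0049]
Ll [0.5109 0.1375 0.072 ] [-0.1109  0.1034]
Lr [0.5232 0.0427 0.072 ] [-0.1096  0.0079]
FR [ 0.584  -0.0608  0.078 ] [-0.0611 -0.102 ]
tip [0.3832 0.2262 0.056 ] [-0.2276  0.2062]
hinge [0.5491 0.1535 0.056 ] [-0.0712  0.1149]
sprocket [0.4266 0.0234 0.018 ] [-2.078e-01 -2.000e-04]
tip shut [0.4625 0.0823 0.19  ] [-0.1654  0.0542]
```

View pics/w1c.png

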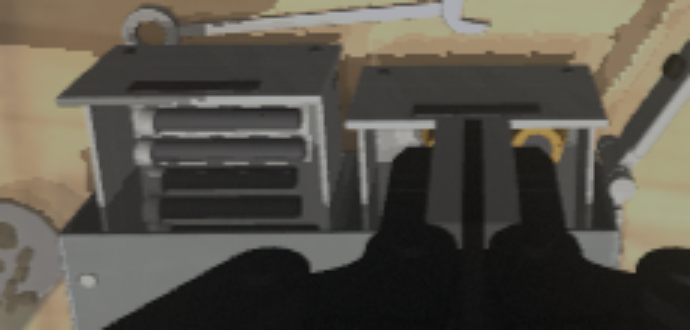

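The crop confirms plain upright fronts with the hand above the left one. I'll descend in front of the left drawer.

Request:
{"fn": "play_rows", "kwargs": {"targets": [[0,0,0,0.8,0.4,0,0],[0,0,0,0,0,-3.5,0],[0,0,0,0,0,-4,0],[0,0,0,0,0,-4,0],[0,0,0,0,0,-2.5,0],[0,0,0,0,0,-1.5,0],[0,0,0,0,0,0,0],[0,0,0,0,0,0,0]]}}

```text
time: 2.15
eef_pos: [0.4613, 0.087, 0.0423]
orientation: [0.182, -3.136, -0.0]
wrist_force: [0.3, -0.5, 0.2]
opening: -0.0002
finger_force: 0.0
```

Request:
{"fn": "play_rows", "kwargs": {"targets": [[0,0,0,0.5,0.06,0,0],[0,0,0,0.5,0.06,0,0],[0,0,0,0.5,0.06,0,0],[0,0,0,0.5,0.06,0,0],[0,0,0,0.5,0.06,0,0],[0,0,0,0.5,0.06,0,0],[0,0,0,0,0,0,0],[0,0,0,0,0,0,0]]}}

```text
time: 2.95
eef_pos: [0.4914, 0.0896, 0.0422]
orientation: [0.18, -3.136, 0.0]
wrist_force: [0.5, -0.5, 0.1]
opening: 0.0002
finger_force: 0.0
```

Request:
{"fn": "play_rows", "kwargs": {"targets": [[0,0,0,0.4,0.05,0,0],[0,0,0,0.4,0.05,0,0],[0,0,0,0.4,0.05,0,0],[0,0,0,0.4,0.05,0,0],[0,0,0,0.4,0.05,0,0],[0,0,0,0.4,0.05,0,0]]}}

```text
time: 3.55
eef_pos: [0.5159, 0.0927, 0.0423]
orientation: [-0.18, 3.136, 0.0]
wrist_force: [-0.2, -0.7, -0.0]
opening: -0.0001
finger_force: 0.0
```

Request:
{"fn": "play_rows", "kwargs": {"targets": [[0,0,0,0.4,0.05,0,0],[0,0,0,0.4,0.05,0,0],[0,0,0,0.4,0.05,0,0],[0,0,0,0.4,0.05,0,0],[0,0,0,0.4,0.05,0,0],[0,0,0,0.4,0.05,0,0],[0,0,0,0,0,0,0],[0,0,0,0,0,0,0]]}}

```text
time: 4.35
eef_pos: [0.5394, 0.0956, 0.0423]
orientation: [0.18, -3.136, 0.0]
wrist_force: [0.9, -0.7, 0.4]
opening: 0.0006
finger_force: 0.0
```

Run:
```python
from h import *
wsnap('w2.png'); s=manip.sense(); print(s['eef_pos'],s['wrist_force'])
im=cv2.imread('pics/w2.png')[120:420,80:480]; cv2.imwrite('pics/w2c.png',cv2.resize(im,None,fx=2,fy=2))
```

```text
[0.5392158  0.0956163  0.04224286] [ 0.32529776  0.04063384 -0.45722861]
```

View pics/w2c.png

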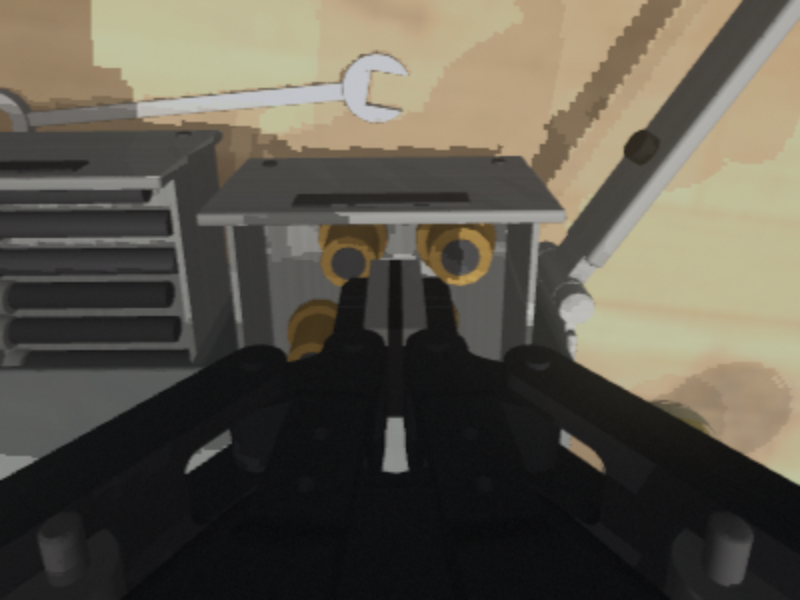

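The view shows the left front's top edge at crop row ~215 (full ≈ (183..362, 228)) with the fingertips seemingly beyond it. I'll check by ray where the front and the tips are.

Run:
```python
from h import *
th=np.radians(6.6);C=np.array([.633,.0475]);R=np.array([[np.cos(th),np.sin(th)],[-np.sin(th),np.cos(th)]])
for n,u,v,z in [('L top l',200,217,.072),('L top r',563,217,.072),('L bot l',260,157,.014),('L bot r',522,157,.014),('R r',168,185,.072),('tipz.04',395,262,.0425),('tip.07',395,262,.08),('bar',570,290,.056)]:
    p=ray('wrist',(80+u/2,120+v/2),z); print(n,p,(R@(p[:2]-C)).round(4))
d=np.load('pics/wrist.npz'); c=d['E']@np.r_[manip.sense()['eef_pos'],1]; q=d['K']@np.array([c[0],-c[1],-c[2]]); print('TCP px',q[:2]/q[2], np.linalg.inv(d['E'])[:3,3])
```

```text
L top l [0.5247 0.0416 0.072 ] [-0.1083  0.0066]
L top r [0.5135 0.1387 0.072 ] [-0.1082  0.1043]
L bot l [0.5233 0.0448 0.014 ] [-0.1093  0.0099]
L bot r [0.5124 0.1397 0.014 ] [-0.1092  0.1055]
R r [0.5165 0.033  0.072 ] [-0.1174 -0.001 ]
tipz.04 [0.5459 0.0969 0.0425] [-0.0808  0.0591]
tip.07 [0.5281 0.0948 0.08  ] [-0.0988  0.059 ]
bar [0.5427 0.1514 0.056 ] [-0.0778  0.1136]
TCP px [276.69207587 241.48071772] [0.46290177 0.08726445 0.21759049]
```

Run:
```python
from h import *
s=manip.sense(); print(s['eef_pos'],s['wrist_force'],s['joint_positions'])
snap('top','top2.png');snap('scene','scene2.png')
p=s['eef_pos']
for n in('top','scene'):
    d=np.load(f'pics/{n}.npz'); c=d['E']@np.r_[p,1]; q=d['K']@np.array([c[0],-c[1],-c[2]]); print(n,'TCP px',q[:2]/q[2])
a=cv2.imread('pics/top2.png')[150:300,190:323]; b=cv2.imread('pics/scene2.png')[120:270,190:323]
cv2.imwrite('pics/c3.png',cv2.resize(np.hstack([a,b]),None,fx=3,fy=4*.75,interpolation=cv2.INTER_CUBIC))
```

```text
[0.5392158  0.0956163  0.04224286] [ 0.32529776  0.04063384 -0.45722861] [ 5.74559927e-02  2.71912958e-01 -3.85620679e-01  9.13671858e-01
 -1.72579582e-05 -5.70050422e-02]
top TCP px [250.62856944 227.05514042]
scene TCP px [236.90025142 210.61923102]
```

View pics/c3.png

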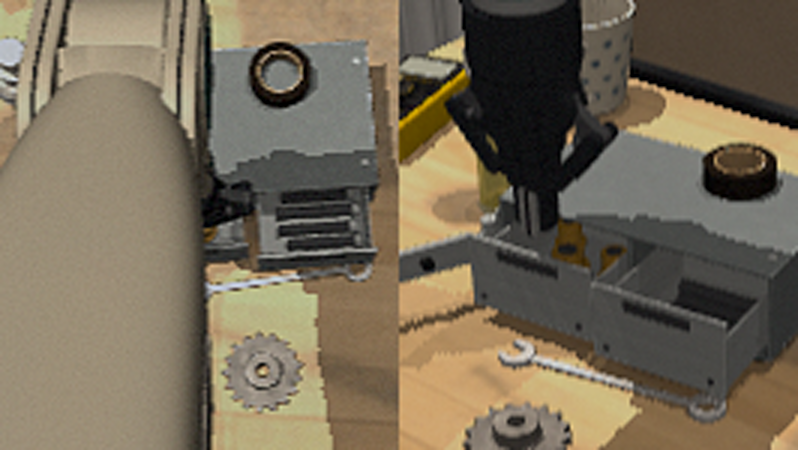

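Run:
```python
from h import *
x,y=.5392,.0956
def pr(n,P):
    d=np.load(f'pics/{n}.npz'); c=d['E']@np.r_[P,1]; q=d['K']@np.array([c[0],-c[1],-c[2]]); return (q[:2]/q[2]).round(1)
for z in(.042,.05,.06,.07,.08,.09):
    print(z,'scene axis',pr('scene',(x,y,z)),'face',pr('scene',(x-.011,y-.001,z)),'wrist axis',pr('wrist',(x,y,z)),'face',pr('wrist',(x-.011,y-.001,z)))
for y_ in(.004,.104):
    th=np.radians(6.6);p=np.array([.633,.0475])+np.array([[np.cos(th),-np.sin(th)],[np.sin(th),np.cos(th)]])@[-.109,y_]; q=pr('scene',(*p,.072)); print('plate top',q,(q-[190,120])*3+[399,0])
im=cv2.imread('pics/scene2.png')[170:220,215:265]
cv2.imwrite('pics/c4.png',cv2.resize(im,None,fx=12,fy=12,interpolation=cv2.INTER_NEAREST))
```

```text
0.042 scene axis [236.9 210.7] face [233.8 213.2] wrist axis [276.7 241.3] face [277.1 225.6]
0.05 scene axis [236.7 207.5] face [233.5 210. ] wrist axis [276.6 246.4] face [277.1 230.1]
0.06 scene axis [236.3 203.5] face [233.2 206. ] wrist axis [276.6 253.4] face [277.  236.3]
0.07 scene axis [236.  199.4] face [232.8 201.9] wrist axis [276.6 261.2] face [277.  243.3]
0.08 scene axis [235.7 195.3] face [232.5 197.8] wrist axis [276.5 270. ] face [277.  251.1]
0.09 scene axis [235.4 191.2] face [232.1 193.6] wrist axis [276.5 280. ] face [277. 260.]
plate top [252.2 210.5] [585.6 271.5]
plate top [212.2 197.8] [465.6 233.4]
```

View pics/c4.png

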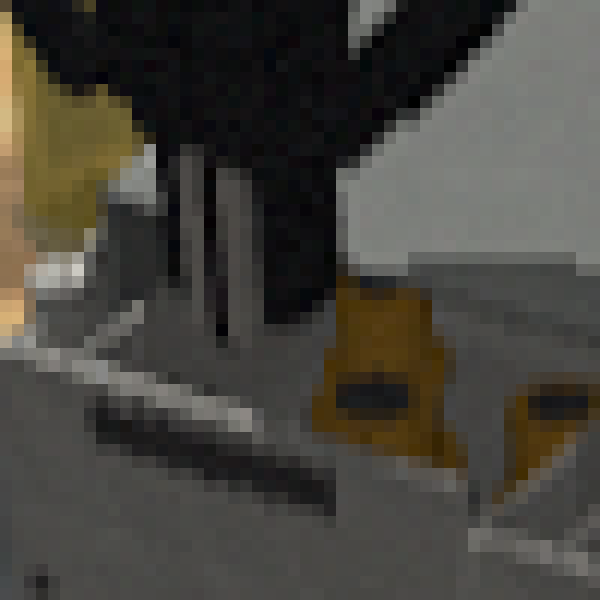

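The close-up shows the fingertip ending at about scene px (235,199), i.e. z≈0.075, though the state says TCP z=0.042. So the tips sit ~33 mm higher than reported and passed over the drawer front untouched. I'll lift, back off, and go lower.

Request:
{"fn": "play_rows", "kwargs": {"targets": [[0,0,0,0,0,2,0],[0,0,0,0,0,2,0],[0,0,0,-3,-0.35,0,0],[0,0,0,-3,-0.35,0,0],[0,0,0,0,0,-2,0],[0,0,0,0,0,-2,0],[0,0,0,0,0,-1,0],[0,0,0,0,0,-1,0],[0,0,0,0,0,0,0],[0,0,0,0,0,0,0]]}}

```text
time: 5.5
eef_pos: [0.4798, 0.0886, 0.0225]
orientation: [-0.18, 3.136, 0.0]
wrist_force: [-0.1, 0.5, -0.2]
opening: 0.0001
finger_force: 0.0
```

Request:
{"fn": "play_rows", "kwargs": {"targets": [[0,0,0,0.4,0.05,0,0],[0,0,0,0.4,0.05,0,0],[0,0,0,0.4,0.05,0,0],[0,0,0,0.4,0.05,0,0],[0,0,0,0.4,0.05,0,0],[0,0,0,0.4,0.05,0,0],[0,0,0,0.4,0.05,0,0],[0,0,0,0.4,0.05,0,0]]}}

```text
time: 6.3
eef_pos: [0.5105, 0.0926, 0.022]
orientation: [0.18, -3.134, 0.0]
wrist_force: [-2.3, -0.0, 2.3]
opening: -0.0004
finger_force: 1.3
```

Request:
{"fn": "play_rows", "kwargs": {"targets": [[0,0,0,0.4,0.05,0,0],[0,0,0,0.4,0.05,0,0],[0,0,0,0.4,0.05,0,0],[0,0,0,0.4,0.05,0,0],[0,0,0,0.4,0.05,0,0],[0,0,0,0.4,0.05,0,0],[0,0,0,0,0,0,0]]}}

```text
time: 7.0
eef_pos: [0.5364, 0.0957, 0.0223]
orientation: [-0.18, 3.135, 0.0]
wrist_force: [-0.7, -0.3, -0.5]
opening: -0.0001
finger_force: 0.5
```

Run:
```python
from h import *
s=manip.sense();print(s['eef_pos'],s['wrist_force'])
wsnap('w5.png'); im=cv2.imread('pics/w5.png')[120:420,80:480]; cv2.imwrite('pics/w5c.png',cv2.resize(im,None,fx=2,fy=2,interpolation=cv2.INTER_CUBIC))
```

```text
[0.53642267 0.09569501 0.02225199] [-0.7258459  -0.30155675 -0.47193939]
```

View pics/w5c.png

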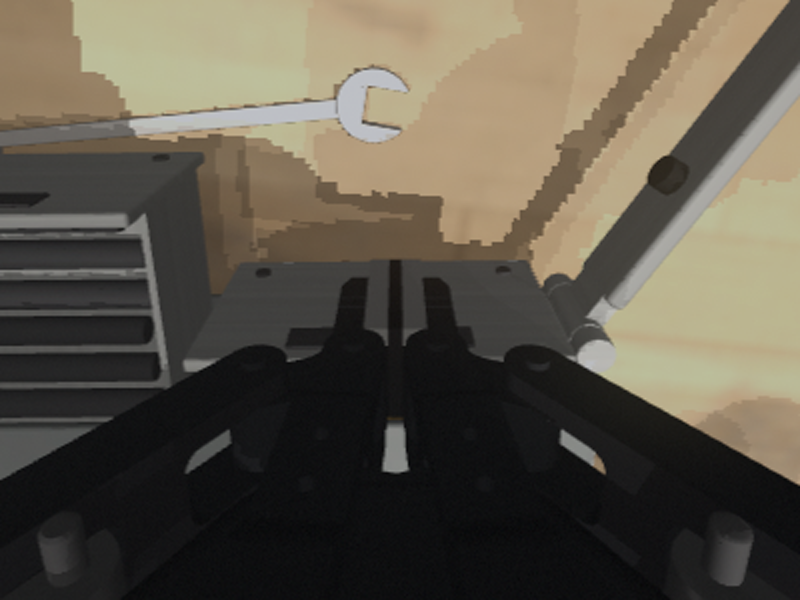

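```bash
cat >> h.py <<'E'
th=np.radians(6.6);C=np.array([.633,.0475]);RU=np.array([[np.cos(th),np.sin(th)],[-np.sin(th),np.cos(th)]])
def U(p): return (RU@(np.asarray(p)[:2]-C)).round(4)
E
python3 - <<'E'
from h import *
for n,u,v,z in [('L top l',187,367,.072),('L bot l',238,262,.014),('L bot r',530,262,.014),('R top',130,223,.072),('R bot',204,153,.014),('hinge top',597,352,.056)]:
    p=ray('wrist',(80+u/2,120+v/2),z); print(n,p,U(p))
print('tcp',U(manip.sense()['eef_pos']))
E
```

```text
L top l [0.5544 0.0452 0.072 ] [-0.0783  0.0067]
L bot l [0.5532 0.0431 0.014 ] [-0.0798  0.0048]
L bot r [0.5415 0.1442 0.014 ] [-0.0798  0.1066]
R top [0.5165 0.0318 0.072 ] [-0.1175 -0.0022]
R bot [0.5151 0.0307 0.014 ] [-0.119  -0.0031]
hinge top [0.5482 0.1551 0.056 ] [-0.0719  0.1166]
tcp [-0.0904  0.059 ]
```

Request:
{"fn": "play_rows", "kwargs": {"targets": [[0,0,0,0.4,0.05,0,0],[0,0,0,0.4,0.05,0,0],[0,0,0,0.4,0.05,0,0],[0,0,0,0,0,0,0],[0,0,0,0,0,0,0]]}}

```text
time: 7.55
eef_pos: [0.5487, 0.0972, 0.0226]
orientation: [-0.18, 3.134, 0.0]
wrist_force: [0.2, -0.3, -0.0]
opening: -0.0
finger_force: 0.1
```

Request:
{"fn": "play_rows", "kwargs": {"targets": [[0,0,0,-2.3,-0.27,0,0],[0,0,0,-2.3,-0.27,0,0],[0,0,0,-2.3,-0.27,0,0],[0,0,0,0,0,0,0],[0,0,0,0.43,-3.7,0,0],[0,0,0,0.43,-3.7,0,0],[0,0,0,0.43,-3.7,0,0],[0,0,0,0,0,0,0],[0,0,0,0,0,0,0]]}}

```text
time: 8.45
eef_pos: [0.4932, -0.0228, 0.0228]
orientation: [-0.176, 3.134, 0.0]
wrist_force: [0.4, -0.2, -0.4]
opening: 0.0001
finger_force: 0.0
```

Request:
{"fn": "play_rows", "kwargs": {"targets": [[0,0,0,0.4,0.05,0,0],[0,0,0,0.4,0.05,0,0],[0,0,0,0.4,0.05,0,0],[0,0,0,0.4,0.05,0,0],[0,0,0,0.4,0.05,0,0]]}}

```text
time: 8.95
eef_pos: [0.5113, -0.019, 0.0223]
orientation: [0.181, -3.136, -0.0]
wrist_force: [-1.8, 0.5, 1.2]
opening: -0.0001
finger_force: 1.2
```

Request:
{"fn": "play_rows", "kwargs": {"targets": [[0,0,0,0.4,0.05,0,0],[0,0,0,0.4,0.05,0,0],[0,0,0,0.4,0.05,0,0],[0,0,0,0.4,0.05,0,0],[0,0,0,0.4,0.05,0,0],[0,0,0,0.4,0.05,0,0],[0,0,0,0.4,0.05,0,0],[0,0,0,0.4,0.05,0,0],[0,0,0,0.4,0.05,0,0],[0,0,0,0.4,0.05,0,0],[0,0,0,0.4,0.05,0,0],[0,0,0,0,0,0,0]]}}

```text
time: 10.15
eef_pos: [0.5566, -0.0143, 0.0225]
orientation: [-0.18, 3.135, -0.001]
wrist_force: [-2.3, 0.9, -1.1]
opening: 0.0
finger_force: 0.6
```

Run:
```python
from h import *
s=manip.sense();print(s['eef_pos'],U(s['eef_pos']),s['wrist_force'])
```

```text
[ 0.55656519 -0.01432284  0.02245135] [-0.083  -0.0526] [-2.34336899  0.86865326 -1.14911931]
```

Request:
{"fn": "play_rows", "kwargs": {"targets": [[0,0,0,0.4,0.05,0,0],[0,0,0,0,0,0,0],[0,0,0,0,0,0,0],[0,0,0,-2,-0.23,0,0],[0,0,0,0,0,4,0],[0,0,0,0,0,4,0],[0,0,0,3,0.35,0,0],[0,0,0,3.4,3,0,0],[0,0,0,0,3,0,0],[0,0,0,0,0,0,0],[0,0,0,0,0,0,0],[0,0,0,0,0,0,0]]}}

```text
time: 11.35
eef_pos: [0.6035, 0.0471, 0.1025]
orientation: [-0.179, 3.136, -0.001]
wrist_force: [-0.3, -0.1, 0.2]
opening: -0.0
finger_force: 0.0
```

Run:
```python
from h import *
s=manip.sense();print(s['eef_pos'],U(s['eef_pos']),s['wrist_force'])
wsnap('w6.png')
d=np.load('pics/wrist.npz')
def pr(x,y,z):
    P=np.r_[C+RU.T@[x,y],z,1];c=d['E']@P; q=d['K']@np.array([c[0],-c[1],-c[2]]); return (q[:2]/q[2]).round(1)
for a in [(-.065,.11,.078),(-.065,-.11,.078),(-.065,.0,.078),(-.067,.05,.072),(-.067,-.05,.072),(-.065,.05,.078),(-.067,-.05,.014)]: print(a,pr(*a))
im=cv2.imread('pics/w6.png')
r=int(pr(-.065,0,.078)[1]); x0=int(min(pr(-.065,-.11,.078)[0],pr(-.065,.11,.078)[0]))
print(r,x0); a=max(0,r-60); cv2.imwrite('pics/w6c.png',cv2.resize(im[a:r+60,x0-20:x0+380],None,fx=2,fy=4,interpolation=cv2.INTER_CUBIC)); print('origin',x0-20,a)
```

```text
[0.60345017 0.04705493 0.1025249 ] [-0.0294  0.003 ] [-0.3386919  -0.10789131  0.20391172]
(-0.065, 0.11, 0.078) [429.2 180.8]
(-0.065, -0.11, 0.078) [116.  181.1]
(-0.065, 0.0, 0.078) [272.5 180.9]
(-0.067, 0.05, 0.072) [342.  176.4]
(-0.067, -0.05, 0.072) [203.2 176.6]
(-0.065, 0.05, 0.078) [343.7 180.9]
(-0.067, -0.05, 0.014) [218.8 164.5]
180 116
origin 96 120
```

View pics/w6c.png

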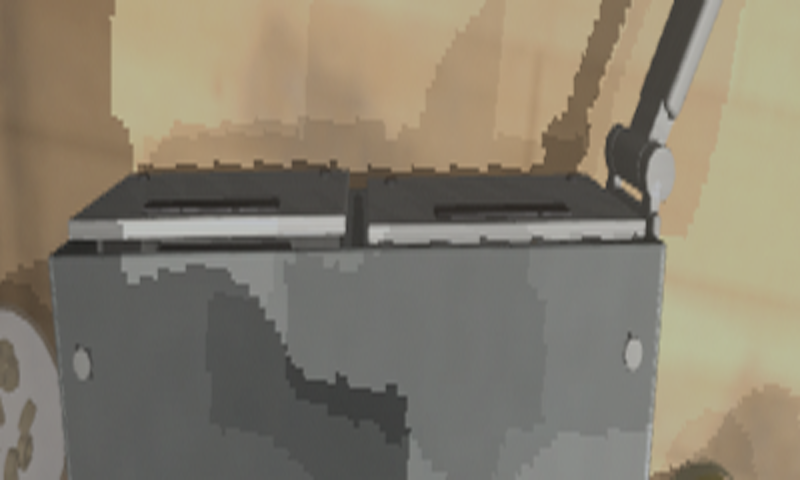

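The picture shows the frame's front top edge from crop (51,255) to (662,242). Both fronts are still slightly proud, with outer edges at (71,219)-(345,217) on the right and (368,226)-(645,219) on the left.

Run:
```python
from h import *
for n,u,v,z in [('frame r',51,255,.078),('frame l',662,242,.078),('Rr',71,219,.072),('Rl',345,217,.072),('Lr',368,226,.072),('Ll',645,219,.072),('hinge',656,172,.056)]:
    p=ray('wrist',(96+u/2,120+v/4),z); print(n,p,U(p))
im=cv2.cvtColor(cv2.imread('pics/w6.png'),cv2.COLOR_BGR2GRAY)
for c in (150,180,210,250,300,320,350,380,400): print(c,im[160:192,c])
```

```text
frame r [ 0.5825 -0.0655  0.078 ] [-0.0632 -0.1064]
frame l [0.5558 0.1477 0.078 ] [-0.0652  0.1084]
Rr [ 0.5767 -0.0612  0.072 ] [-0.0684 -0.1015]
Rl [0.5651 0.0367 0.072 ] [-0.0687 -0.0029]
Lr [0.5658 0.0451 0.072 ] [-0.067   0.0053]
Ll [0.5532 0.1438 0.072 ] [-0.0682  0.1048]
hinge [0.546  0.1538 0.056 ] [-0.0742  0.1156]
150 [121 123 125 125 124 125 124  92  66  65  66  67  67  66  68 119 137 133
 130 118  55  56  55  57  86  93  93  93  94  93  93  93]
180 [146 144  86  73  69  70  68  69  68  66  46  42  86  73 114 181 188 187
 185 126  85  40  46  95 133 138 137 110  93  93  93  93]
210 [147  87  86  69  69  69  72  72  71  62  42  45  93  77 157 189 188 188
 177 100  75  43  52 117 137 138 137 136  93  92  92  92]
250 [130  78  74  72  70  71  71  71  70  71  71  72  71  78 165 186 182 181
 159  90  90  90  76 118 113 114 113 113 113 113 112 112]
300 [137 137 135  80  75  71  69  70  72  71  72  72  72  72  72  72 142 167
 162 156 141  57  99 114 115 115 115 115 115 114 115 114]
320 [148 134 132  85  74  71  70  71  73  71  69  54  43  57  55  73 150 167
 160 154 109  73 106 116 115 115 114 114 114 114 113 113]
350 [148 146  87  82  73  73  69  70  72  72  69  43  45  73  73  91 154 163
 160 155  92  73 107 115 115 115 114 115 115 115 115 114]
380 [ 91  92  91  66  54  68  72  73  73  72  72  70  56  85  75 139 175 174
 168 159  76  97 122 126 125 126 126 126 125 125 125 125]
400 [ 62  62  82  81  61  61  61  63  72  72  70  73  74  73  75 154 178 173
 170 155  56 107 126 127 126 126 125 126 126 127 127 127]
```

Run:
```python
from h import *
for n,c,rf,rd in [('R',180,183,174),('R',210,182.6,173.8),('R',250,182.4,173.6),('L',300,181.8,175.8),('L',350,181.6,175.4),('L',380,181,174.8),('L',400,180.6,174.7)]:
    f=U(ray('wrist',(c,rf-.0),.078)); p=U(ray('wrist',(c,rd),.072)); print(n,c,f,p,'out mm',((f-p)[0]*1e3).round(1))
```

```text
R 180 [-0.0636 -0.0651] [-0.0689 -0.0665] out mm 5.3
R 210 [-0.0639 -0.0439] [-0.069 -0.045] out mm 5.1
R 250 [-0.0639 -0.0159] [-0.0691 -0.0162] out mm 5.2
L 300 [-0.0644  0.0193] [-0.0675  0.0197] out mm 3.1
L 350 [-0.0645  0.0545] [-0.0678  0.0557] out mm 3.3
L 380 [-0.0648  0.0756] [-0.0682  0.0772] out mm 3.4
L 400 [-0.0651  0.0895] [-0.0682  0.0915] out mm 3.1
```

Request:
{"fn": "play_rows", "kwargs": {"targets": [[0,0,0,-3.3,-0.38,0,0],[0,0,0,-3.3,-0.38,0,0],[0,0,0,-0.3,2.6,0,0],[0,0,0,-0.3,2.6,0,0],[0,0,0,0,0,-4,0],[0,0,0,0,0,-4,0],[0,0,0,0,0,0,0],[0,0,0,0,0,0,0],[0,0,0,0,0,0,0]]}}

```text
time: 12.3
eef_pos: [0.5333, 0.0917, 0.0243]
orientation: [-0.178, 3.133, -0.0]
wrist_force: [0.4, 0.4, -0.2]
opening: -0.0002
finger_force: 0.0
```

Run:
```python
from h import *
s=manip.sense();print(s['eef_pos'],U(s['eef_pos']),s['wrist_force'])
```

```text
[0.53329189 0.0916833  0.0243327 ] [-0.094   0.0554] [ 0.39070611  0.44898133 -0.23159531]
```

Request:
{"fn": "play_rows", "kwargs": {"targets": [[0,0,0,0.5,0.06,0,0],[0,0,0,0.5,0.06,0,0],[0,0,0,0.3,0.03,0,0],[0,0,0,0.3,0.03,0,0],[0,0,0,0.2,0.02,0,0],[0,0,0,0,0,0,0],[0,0,0,0,0,0,0],[0,0,0,0,0,0,0]]}}

```text
time: 13.1
eef_pos: [0.5493, 0.0941, 0.0222]
orientation: [-0.18, 3.136, -0.0]
wrist_force: [0.1, 0.2, -0.5]
opening: -0.0001
finger_force: 0.0
```

Run:
```python
from h import *
s=manip.sense();print(s['eef_pos'],U(s['eef_pos']),s['wrist_force'])
```

```text
[0.54930981 0.09413689 0.0222353 ] [-0.0778  0.0559] [ 0.07152102  0.2211925  -0.47065726]
```

Request:
{"fn": "play_rows", "kwargs": {"targets": [[0,0,0,0.15,0.02,0,0],[0,0,0,0.15,0.02,0,0],[0,0,0,0,0,0,0],[0,0,0,0,0,0,0]]}}

```text
time: 13.5
eef_pos: [0.5518, 0.0945, 0.0221]
orientation: [0.18, -3.135, 0.0]
wrist_force: [-2.9, -0.5, 2.0]
opening: 0.0002
finger_force: 1.3
```

Run:
```python
from h import *
s=manip.sense();print(s['eef_pos'],U(s['eef_pos']),s['wrist_force'])
```

```text
[0.55178714 0.09449022 0.02209839] [-0.0753  0.056 ] [-2.88603808 -0.50661731  1.95491091]
```

Request:
{"fn": "play_rows", "kwargs": {"targets": [[0,0,0,-2,-0.23,0,0],[0,0,0,0.42,-3.61,0,0],[0,0,0,0.42,-3.61,0,0],[0,0,0,0.42,-3.61,0,0],[0,0,0,0,0,0,0],[0,0,0,0.5,0.06,0,0],[0,0,0,0.5,0.06,0,0],[0,0,0,0.4,0.05,0,0],[0,0,0,0.3,0.03,0,0],[0,0,0,0.2,0.02,0,0],[0,0,0,0,0,0,0],[0,0,0,0,0,0,0]]}}

```text
time: 14.7
eef_pos: [0.5636, -0.0134, 0.022]
orientation: [0.18, -3.136, -0.001]
wrist_force: [-0.9, 1.2, 0.1]
opening: 0.0001
finger_force: 0.6
```

Run:
```python
from h import *
s=manip.sense();print(s['eef_pos'],U(s['eef_pos']),s['wrist_force'])
```

```text
[ 0.56358659 -0.01339715  0.02199497] [-0.076  -0.0525] [-0.92880084  1.23229861  0.14924827]
```

Another 2 mm, then hover again and measure the edges numerically.

Request:
{"fn": "play_rows", "kwargs": {"targets": [[0,0,0,0.1,0.01,0,0],[0,0,0,0.1,0.01,0,0],[0,0,0,0,0,0,0],[0,0,0,0,0,0,0],[0,0,0,-2,-0.23,0,0],[0,0,0,0,0,4,0],[0,0,0,0,0,4,0],[0,0,0,3,0.35,0,0],[0,0,0,3.4,3,0,0],[0,0,0,0,2.5,0,0],[0,0,0,0,0,0,0],[0,0,0,0,0,0,0]]}}

```text
time: 15.9
eef_pos: [0.6108, 0.0423, 0.1026]
orientation: [-0.181, 3.135, -0.002]
wrist_force: [0.5, -0.3, 0.1]
opening: 0.0001
finger_force: 0.0
```

Run:
```python
from h import *
wsnap('w7.png'); s=manip.sense();print(s['eef_pos'],U(s['eef_pos']))
im=cv2.cvtColor(cv2.imread('pics/w7.png'),cv2.COLOR_BGR2GRAY)
for c in (150,180,210,250,300,320,350,380,400): print(c,im[160:192,c])
```

```text
[0.61038171 0.04190501 0.10246022] [-0.0231 -0.003 ]
150 [124 123 123 123 122 112  49  49  66  65  66  66  77  67  76  94  93  94
  94  93  93  93  92  92  92  92  92  92  92  92  93  92]
180 [ 79  82  69  69  71  68  67  67  38  40  86  72 137  71 127 141 140 139
 140 140 140 139 138 139 138 140 140 139  94  94  94  94]
210 [ 71  69  69  67  69  69  67  53  41  53  55  73 157  86 129 138 138 138
 139 138 138 139 139 139 139 140 140 139  94  95  94  94]
250 [ 67  70  70  70  72  69  70  71  71  70  71 100  80 105 128 129 129 128
 128 128 128 128 128 128 118 112 112 112 112 113 113 113]
300 [ 71  58  71  72  73  71  69  69  71  71  68  91  73 105 116 115 114 114
 115 115 114 115 114 115 114 113 112 113 113 113 113 112]
320 [ 72  70  70  70  71  69  65  55  66  70  69  92  77 109 116 115 116 116
 116 116 114 114 115 115 115 116 115 114 114 114 114 114]
350 [ 71  71  69  70  69  69  49  43  77  72  87  81  93 114 115 116 115 115
 115 115 115 115 115 115 115 115 115 114 115 116 115 115]
380 [ 71  70  71  71  69  71  42  44  84  75 135  72 107 125 124 124 126 125
 126 125 126 126 126 126 126 126 126 125 125 125 125 126]
400 [ 56  69  69  71  71  70  70  72  71  70  91  75 114 126 125 125 125 125
 125 125 126 126 126 127 127 127 126 126 125 125 125 124]
```

Run:
```python
from h import *
for n,c,rf,rd in [('R',180,173.9,171.9),('R',210,173.5,171.6),('R',250,173,170.8),('L',300,172.9,170.8),('L',350,172.2,169.9),('L',380,171.9,169.6),('L',400,171.8,169.7)]:
    f=U(ray('wrist',(c,rf-.0),.078)); p=U(ray('wrist',(c,rd),.072)); print(n,c,f,p,'out mm',((f-p)[0]*1e3).round(1))
```

```text
R 180 [-0.0632 -0.0701] [-0.0635 -0.072 ] out mm 0.3
R 210 [-0.0635 -0.0491] [-0.0637 -0.0504] out mm 0.2
R 250 [-0.0639 -0.0212] [-0.0643 -0.0218] out mm 0.4
L 300 [-0.064   0.0136] [-0.0643  0.0141] out mm 0.3
L 350 [-0.0644  0.0484] [-0.065   0.0498] out mm 0.6
L 380 [-0.0647  0.0692] [-0.0653  0.0712] out mm 0.6
L 400 [-0.0647  0.0831] [-0.0651  0.0854] out mm 0.4
```

Request:
{"fn": "play_rows", "kwargs": {"targets": [[0,0,-8.5,-2,0,0.5,0],[0,0,-8.5,-2,0.4,0.5,0],[0,0,-8.5,-2,1,0,0],[0,0,-8.5,-2,1,0,0],[0,0,-8.5,-2,2,0,0],[0,0,-8.5,-2,2,0,0],[0,0,-8.5,-1,2,0,0],[0,0,-8.5,-1.1,2,0,0],[0,0,-8.5,0,2,0,0],[0,0,-8.5,0,2,0,0],[0,0,-8.5,0,2,0,0],[0,0,-8.5,0,2,0,0]]}}

```text
time: 17.15
eef_pos: [0.4693, 0.2261, 0.1125]
orientation: [2.332, 2.104, 0.001]
wrist_force: [1.1, 0.2, 0.4]
opening: -0.0001
finger_force: 0.0
```

Request:
{"fn": "play_rows", "kwargs": {"targets": [[0,0,-8.5,0,0,0,0],[0,0,-8.5,0,0,0,0],[0,0,0,0,0,0,0],[0,0,0,0,0,0,0]]}}

```text
time: 17.55
eef_pos: [0.4692, 0.2257, 0.1124]
orientation: [2.609, 1.749, 0.001]
wrist_force: [-0.2, 0.3, -0.5]
opening: 0.0002
finger_force: 0.0
```

Run:
```python
from h import *
s=manip.sense();print(s['eef_pos'],U(s['eef_pos']),s['joint_positions'],Ro.from_rotvec(s['orientation']).as_matrix().round(3))
wsnap('w8.png')
d=np.load('pics/wrist.npz')
def pr(x,y,z):
    P=np.r_[C+RU.T@[x,y],z,1];c=d['E']@P; q=d['K']@np.array([c[0],-c[1],-c[2]]); return (q[:2]/q[2]).round(1)
t=2.11; b=np.array([-np.sin(t),-np.cos(t)]); h=np.array([-.0745,.1145])
for r in(.0,.05,.1,.18): print(r,pr(*(h+b*r),.056))
im=cv2.cvtColor(cv2.imread('pics/w8.png'),cv2.COLOR_BGR2GRAY)
np.set_printoptions(linewidth=250)
for c in (150,200,250): print(c,im[60:260:3,c])
```

```text
[0.4691546  0.22571921 0.11240134] [-0.1423  0.1959] [ 3.24446798e-01  1.54331605e-01 -3.67014550e-01  1.04900705e+00
 -3.57944212e-04  2.28504405e+00] [[ 0.38   0.925  0.001]
 [ 0.925 -0.38  -0.   ]
 [ 0.     0.001 -1.   ]]
0.0 [389.9 254.9]
0.05 [333.4 253.2]
0.1 [276.8 251.4]
0.18 [185.6 248.6]
150 [ 94 153 153 152 153 153 154 154 154 154 153 153 152 152 148 142 137 139 141 145 145 146 146 145 146 147 147 146 145 146 146 146 146 144 145 143 143 143 144 144 145 145 146 148 161 161 160 157 159 163 165 165 163 158 158 159 158 157 157 157 157 156
 157 158 158 157 158]
200 [160 161 163 163 163 162 163 164 164 165 166 165 163 150 148 147 150 151 154 154 155 153 154 154 154 154 154 153 153 155 155 155 154 155 155 155 152 145 145 145 144 144 145 144 154 158 157 153 149 146 148 151 136 136 136 152 152 152  99  76  79  85
 161 136 152 153 153]
250 [ 44 104 166 165 166 166 165 163 163 163 163 162 163 162 163 164 164 164 163 162 161 160 161 162 164 165 165 165 164 156 150 151 145 144 145 144 145 146 145 143 142 139 138 152 152 154 154 154 156 156 156 156 157 145 146 146 159 106 106  77  77  79
 125 104 164 164 164]
```

Request:
{"fn": "play_rows", "kwargs": {"targets": [[0,0,0,0,0,-3,0],[0,0,0,0,0,-3,0],[0,0,0,0,0,-2,0],[0,0,0,0,0,-1.5,0],[0,0,0,0,0,-0.5,0],[0,0,0,0,0,0,0],[0,0,0,0,0,0,0]]}}

```text
time: 18.3
eef_pos: [0.4698, 0.2266, 0.0131]
orientation: [2.611, 1.747, 0.002]
wrist_force: [0.6, 0.3, -0.1]
opening: -0.0001
finger_force: 0.0
```

```bash
cat > arc.py <<'E'
from h import *
import sys
def plan(t1,deg,o1,r=.1,yaw=True):
    s=manip.sense(); p=U(s['eef_pos']); h=np.array([-.0745,.1145])
    print('tcp',s['eef_pos'].round(4),p,'F',s['wrist_force'].round(1),'j6',s['joint_positions'][5].round(2))
    x=-Ro.from_rotvec(s['orientation']).as_matrix()[:2,0]; x=RU@x  # points into the bar
    ht=np.arctan2(-x[1],x[0]); print('hand theta',ht)
    n=max(1,int(np.ceil(np.degrees(ht-t1)/deg)))
    c=p
    for k in range(1,n+1):
        t=ht+(t1-ht)*k/n; q=h+r*np.array([-np.sin(t),-np.cos(t)])+o1*np.array([-np.cos(t),np.sin(t)])
        d=RU.T@(q-c)*100; c=q; print([0,0,round(np.degrees((ht-t1)/n),1),*d.round(2),0,0],end=', ')
    print()
if __name__=='__main__': plan(*map(float,sys.argv[1:]))
E
python3 arc.py 1.2 4.5 0.0135
```

```text
tcp [0.4698 0.2266 0.0131] [-0.1415  0.1967] F [ 0.6  0.3 -0.1] j6 2.29
hand theta 2.0773294442996306
[0, 0, np.float64(4.2), np.float64(-1.48), np.float64(-2.98), 0, 0], [0, 0, np.float64(4.2), np.float64(-0.3), np.float64(-0.67), 0, 0], [0, 0, np.float64(4.2), np.float64(-0.25), np.float64(-0.69), 0, 0], [0, 0, np.float64(4.2), np.float64(-0.2), np.float64(-0.71), 0, 0], [0, 0, np.float64(4.2), np.float64(-0.14), np.float64(-0.72), 0, 0], [0, 0, np.float64(4.2), np.float64(-0.09), np.float64(-0.73), 0, 0], [0, 0, np.float64(4.2), np.float64(-0.04), np.float64(-0.74), 0, 0], [0, 0, np.float64(4.2), np.float64(0.02), np.float64(-0.74), 0, 0], [0, 0, np.float64(4.2), np.float64(0.07), np.float64(-0.73), 0, 0], [0, 0, np.float64(4.2), np.float64(0.12), np.float64(-0.73), 0, 0], [0, 0, np.float64(4.2), np.float64(0.18), np.float64(-0.72), 0, 0], [0, 0, np.float64(4.2), np.float64(0.23), np.float64(-0.7), 0, 0],
```

Request:
{"fn": "play_rows", "kwargs": {"targets": [[0,0,0,-0.4,-1,0,0],[0,0,0,-0.5,-0.9,0,0],[0,0,4.2,-0.5,-1,0,0],[0,0,4.2,-0.3,-0.7,0,0],[0,0,4.2,-0.25,-0.7,0,0],[0,0,4.2,-0.2,-0.7,0,0],[0,0,4.2,-0.15,-0.7,0,0],[0,0,0,0,0,0,0]]}}

```text
time: 19.1
eef_pos: [0.4454, 0.1684, 0.0128]
orientation: [2.25, 2.191, 0.0]
wrist_force: [-0.8, -0.5, -0.3]
opening: 0.0001
finger_force: 0.0
```

```bash
python3 arc.py 1.0 4.5 0.0135
```

```text
tcp [0.4454 0.1684 0.0128] [-0.1724  0.1417] F [-0.8 -0.5 -0.3] j6 1.82
hand theta 1.7125524305945425
[0, 0, np.float64(4.1), np.float64(-0.01), np.float64(-0.67), 0, 0], [0, 0, np.float64(4.1), np.float64(-0.04), np.float64(-0.72), 0, 0], [0, 0, np.float64(4.1), np.float64(0.01), np.float64(-0.72), 0, 0], [0, 0, np.float64(4.1), np.float64(0.06), np.float64(-0.72), 0, 0], [0, 0, np.float64(4.1), np.float64(0.11), np.float64(-0.71), 0, 0], [0, 0, np.float64(4.1), np.float64(0.16), np.float64(-0.7), 0, 0], [0, 0, np.float64(4.1), np.float64(0.21), np.float64(-0.69), 0, 0], [0, 0, np.float64(4.1), np.float64(0.26), np.float64(-0.67), 0, 0], [0, 0, np.float64(4.1), np.float64(0.31), np.float64(-0.65), 0, 0], [0, 0, np.float64(4.1), np.float64(0.35), np.float64(-0.63), 0, 0],
```

```bash
cat > bar.py <<'E'
from h import *
wsnap('wb.png'); d=np.load('pics/wrist.npz'); np.set_printoptions(linewidth=250)
im=cv2.cvtColor(cv2.imread('pics/wb.png'),cv2.COLOR_BGR2GRAY)
def pr(x,y,z):
    P=np.r_[C+RU.T@[x,y],z,1];c=d['E']@P; q=d['K']@np.array([c[0],-c[1],-c[2]]); return q[:2]/q[2]
h=np.array([-.0745,.1145])
# score each angle by how dark/grey (unsaturated) the outer face would be along the bar
hsv=cv2.cvtColor(cv2.imread('pics/wb.png'),cv2.COLOR_BGR2HSV)
for t in np.arange(-.06,2.3,.04):
    b=np.array([-np.sin(t),-np.cos(t)]);n=np.array([-np.cos(t),np.sin(t)])
    v=[]
    for r in np.linspace(.125,.175,15):
        for z in(.036,.044,.052):
            q=pr(*(h+b*r+n*.003),z)
            if 0<=q[0]<560 and 0<=q[1]<420: v.append(hsv[int(q[1]),int(q[0]),1])
    if len(v)>20: print(round(t,2),int(np.mean(v)),end=' | ')
print()
E
python3 bar.py
```

```text
0.9 52 | 0.94 47 | 0.98 40 | 1.02 40 | 1.06 45 | 1.1 44 | 1.14 45 | 1.18 46 | 1.22 37 | 1.26 35 | 1.3 38 | 1.34 25 | 1.38 27 | 1.42 26 | 1.46 23 | 1.5 21 | 1.54 26 | 1.58 37 | 1.62 33 | 1.66 20 | 1.7 21 | 1.74 47 | 1.78 76 | 1.82 83 | 1.86 83 | 1.9 84 | 1.94 85 | 1.98 89 | 2.02 89 | 2.06 90 | 2.1 90 | 2.14 89 | 2.18 89 | 2.22 87 | 2.26 86 |
```

The bar has swung with the hand (grey at θ≈1.68, bare wood at 2.1), so I'll continue.

Request:
{"fn": "play_rows", "kwargs": {"targets": [[0,0,4.1,-0.05,-0.7,0,0],[0,0,4.1,-0.05,-0.7,0,0],[0,0,4.1,0,-0.7,0,0],[0,0,4.1,0.05,-0.7,0,0],[0,0,4.1,0.1,-0.7,0,0],[0,0,4.1,0.15,-0.7,0,0],[0,0,4.1,0.2,-0.7,0,0],[0,0,4.1,0.25,-0.65,0,0],[0,0,4.1,0.3,-0.65,0,0],[0,0,4.1,0.35,-0.65,0,0],[0,0,0,0,0,0,0]]}}

```text
time: 20.25
eef_pos: [0.4591, 0.1006, 0.0125]
orientation: [1.342, 2.84, 0.0]
wrist_force: [0.7, 0.2, -0.7]
opening: 0.0001
finger_force: 0.0
```

```bash
python3 bar.py; python3 arc.py 0.2 4.5 0.0135
```

```text
0.22 53 | 0.26 43 | 0.3 48 | 0.34 43 | 0.38 45 | 0.42 42 | 0.46 43 | 0.5 41 | 0.54 39 | 0.58 34 | 0.62 33 | 0.66 32 | 0.7 36 | 0.74 30 | 0.78 24 | 0.82 20 | 0.86 23 | 0.9 25 | 0.94 20 | 0.98 17 | 1.02 18 | 1.06 37 | 1.1 55 | 1.14 69 | 1.18 78 | 1.22 77 | 1.26 75 | 1.3 79 | 1.34 85 | 1.38 86 | 1.42 87 | 1.46 85 | 1.5 84 | 1.54 84 | 1.58 87 | 1.62 87 | 1.66 89 | 1.7 84 | 1.74 84 | 1.78 84 | 1.82 85 | 1.86 84 | 1.9 85 | 1.94 84 | 1.98 83 | 2.02 81 | 2.06 80 | 2.1 78 | 2.14 76 | 2.18 69 | 2.22 68 | 
tcp [0.4591 0.1009 0.0124] [-0.1667  0.073 ] F [ 0.5  1.3 -0.8] j6 0.96
hand theta 0.998543266894282
[0, 0, np.float64(4.2), np.float64(0.5), np.float64(-0.73), 0, 0], [0, 0, np.float64(4.2), np.float64(0.45), np.float64(-0.58), 0, 0], [0, 0, np.float64(4.2), np.float64(0.49), np.float64(-0.54), 0, 0], [0, 0, np.float64(4.2), np.float64(0.53), np.float64(-0.51), 0, 0], [0, 0, np.float64(4.2), np.float64(0.56), np.float64(-0.47), 0, 0], [0, 0, np.float64(4.2), np.float64(0.6), np.float64(-0.42), 0, 0], [0, 0, np.float64(4.2), np.float64(0.63), np.float64(-0.38), 0, 0], [0, 0, np.float64(4.2), np.float64(0.65), np.float64(-0.33), 0, 0], [0, 0, np.float64(4.2), np.float64(0.67), np.float64(-0.29), 0, 0], [0, 0, np.float64(4.2), np.float64(0.69), np.float64(-0.24), 0, 0], [0, 0, np.float64(4.2), np.float64(0.71), np.float64(-0.18), 0, 0],
```

Tracking well (bar ≈1.0 rad).

Request:
{"fn": "play_rows", "kwargs": {"targets": [[0,0,4.2,0.5,-0.7,0,0],[0,0,4.2,0.45,-0.6,0,0],[0,0,4.2,0.5,-0.55,0,0],[0,0,4.2,0.55,-0.5,0,0],[0,0,4.2,0.55,-0.45,0,0],[0,0,4.2,0.6,-0.4,0,0],[0,0,4.2,0.6,-0.4,0,0],[0,0,4.2,0.65,-0.35,0,0],[0,0,4.2,0.65,-0.3,0,0],[0,0,4.2,0.7,-0.25,0,0],[0,0,0,0,0,0,0]]}}

```text
time: 21.4
eef_pos: [0.5169, 0.0561, 0.0123]
orientation: [0.234, 3.132, -0.0]
wrist_force: [-0.2, 0.4, -0.0]
opening: -0.0001
finger_force: 0.0
```

```bash
python3 bar.py|cut -c1-300; python3 arc.py 0.0 4.5 0.0135
```

```text
-0.06 29 | -0.02 22 | 0.02 20 | 0.06 23 | 0.1 28 | 0.14 39 | 0.18 37 | 0.22 26 | 0.26 12 | 0.3 44 | 0.34 65 | 0.38 74 | 0.42 77 | 0.46 74 | 0.5 67 | 0.54 64 | 0.58 66 | 0.62 65 | 0.66 66 | 0.7 65 | 0.74 52 | 0.78 49 | 0.82 47 | 0.86 53 | 0.9 48 | 0.94 45 | 0.98 49 | 1.02 71 | 1.06 71 | 1.1 74 | 1.14
tcp [0.5166 0.0562 0.0123] [-0.1146  0.022 ] F [-0.2 -0.3 -0. ] j6 0.13
hand theta 0.2653970041255932
[0, 0, np.float64(3.8), np.float64(0.74), np.float64(-0.2), 0, 0], [0, 0, np.float64(3.8), np.float64(0.66), np.float64(-0.12), 0, 0], [0, 0, np.float64(3.8), np.float64(0.66), np.float64(-0.08), 0, 0], [0, 0, np.float64(3.8), np.float64(0.67), np.float64(-0.03), 0, 0],
```

Request:
{"fn": "play_rows", "kwargs": {"targets": [[0,0,3.8,0.7,-0.2,0,0],[0,0,3.8,0.65,-0.1,0,0],[0,0,3.8,0.65,-0.1,0,0],[0,0,3.8,0.4,0,0,0],[0,0,0,0.2,0,0,0],[0,0,0,0,0,0,0],[0,0,0,0,0,0,0]]}}

```text
time: 22.15
eef_pos: [0.542, 0.0523, 0.0122]
orientation: [0.183, -3.136, -0.0]
wrist_force: [-1.2, 0.1, -0.1]
opening: 0.0001
finger_force: 0.3
```

```bash
python3 bar.py|cut -c1-200; python3 arc.py 0.0 4.5 0.0135
```

```text
-0.06 10 | -0.02 10 | 0.02 12 | 0.06 49 | 0.1 84 | 0.14 90 | 0.18 89 | 0.22 92 | 0.26 92 | 0.3 88 | 0.34 68 | 0.38 56 | 0.42 53 | 0.46 45 | 0.5 49 | 0.54 57 | 0.58 59 | 0.62 62 | 0.66 62 | 0.7 48 | 0.
tcp [0.542  0.0522 0.0123] [-0.0898  0.0152] F [-0.5  0.  -0.2] j6 -0.14
hand theta -0.0016183924618032178
[0, 0, np.float64(-0.1), np.float64(0.19), np.float64(-0.05), 0, 0],
```

Request:
{"fn": "play_rows", "kwargs": {"targets": [[0,0,0,0.1,0.01,0,0],[0,0,0,0.1,0.01,0,0],[0,0,0,0,0,0,0],[0,0,0,0,0,0,0],[0,0,0,-2,-0.23,0,0],[0,0,0,-1.5,-0.17,0,0],[0,0,0,0,0,4,0],[0,0,0,0,0,4.5,0],[0,0,0,4,0.46,0,0],[0,0,0,4,0.46,0,0],[0,0,0,0,0,0,0],[0,0,0,0,0,0,0]]}}

```text
time: 23.4
eef_pos: [0.5903, 0.0574, 0.0973]
orientation: [-0.185, 3.136, -0.0]
wrist_force: [-0.6, -0.8, 0.2]
opening: 0.0
finger_force: 0.0
```

Run:
```python
from h import *
wsnap('w9.png'); s=manip.sense();print(s['eef_pos'],U(s['eef_pos']))
np.set_printoptions(linewidth=250)
d=np.load('pics/wrist.npz')
def pr(x,y,z):
    P=np.r_[C+RU.T@[x,y],z,1];c=d['E']@P; q=d['K']@np.array([c[0],-c[1],-c[2]]); return (q[:2]/q[2]).round(1)
im=cv2.cvtColor(cv2.imread('pics/w9.png'),cv2.COLOR_BGR2GRAY)
for y in(.09,.05,.02,-.02,-.055): 
    a=pr(-.0775,y,.056);c=int(a[0]); print(y,'bar outer top',a,'inner',pr(-.0715,y,.056),'plate',pr(-.0645,y,.072),'frame',pr(-.0645,y,.078)); print(c,im[150:200,c])
```

```text
[0.58889613 0.05736493 0.09692679] [-0.0427  0.0149]
0.09 bar outer top [376.3 175.9] inner [375.5 183.7] plate [381.7 198. ] frame [384.6 200.2]
376 [162 162 162 163 164 164 163 164 164 153 154 151 116  91  91  90  90  92 104 104  87  71  68  70  71  88 150 176 175 173 171 168 149  67  67  68  71  70  69  70  69  68  70  70  71  70  68  88  90  71]
0.05 bar outer top [323.5 175.7] inner [323.1 183.5] plate [325.9 197.8] frame [327.3 200.1]
323 [151 151 151 151 150 149 148 147 147 149 148 149 149 150 150 150  89  88  89  88  87  69  69  70  70  73 137 154 162 159 156 158 135  61  66  67  67  67  68  66  66  57  37  37  45  76  68  74  90  71]
0.02 bar outer top [283.9 175.6] inner [283.8 183.4] plate [284.2 197.7] frame [284.4 199.9]
283 [162 161 161 161 161 161 162 162 145 146 147 148 147 146 146 143  84  83  82  80  79  71  67  67  70  73 122 146 161 157 155 154 140  82  66  66  67  70  68  68  69  67  66  65  66  65  65  77 143  79]
-0.02 bar outer top [231.  175.5] inner [231.4 183.3] plate [228.4 197.6] frame [227.1 199.8]
231 [151 151 151 152 152 152 152 151 136 136 135 125 126 127 127 127 143  92  73  73  73  69  66  68  69  70  96 167 186 186 185 184 180 159  37  35  35  37  66  67  64  64  65  66  67  67  66  71 130  90]
-0.055 bar outer top [184.8 175.4] inner [185.6 183.1] plate [179.7 197.4] frame [176.9 199.7]
184 [169 169 170 171 171 171 171 172 172 172 172 172 172 172 171 170 138 117 105  98  98  90  65  66  67  67  74 162 184 185 186 184 181 109  58  64  65  66  66  64  65  65  64  34  35  35  61  64  84  86]
```

The bar's outer edge runs parallel to the front plane to under 1 px, at the height and distance expected for θ≈0. I'll take the hand away and check the bystanders.

Request:
{"fn": "play_rows", "kwargs": {"targets": [[0,0,0,0,0,4,0],[0,0,0,0,0,4,0],[0,0,0,-3,4,2,0],[0,0,0,-3,4,0,0],[0,0,0,-3,4,0,0],[0,0,0,-3,4,0,0],[0,0,0,-3,4,0,0],[0,0,0,-3,4,0,0],[0,0,0,0,4,0,0],[0,0,0,0,4,0,0],[0,0,0,0,4,0,0],[0,0,0,0,4,0,0]]}}

```text
time: 24.65
eef_pos: [0.4099, 0.455, 0.1955]
orientation: [0.186, -3.135, 0.002]
wrist_force: [0.7, -0.7, 0.5]
opening: 0.0
finger_force: 0.0
```

Run:
```python
from h import *
snap('top','top9.png'); a=cv2.imread('pics/top0.png').astype(int);b=cv2.imread('pics/top9.png').astype(int)
D=np.abs(a-b).sum(2)>60
for n,(u0,u1,v0,v1) in dict(sprocket=(262,293,258,290),spannerL=(250,270,241,253),spannerR=(300,318,234,246),jar=(325,356,175,208),spacer=(338,355,220,236),tape=(270,298,160,188),bottle=(184,218,160,202),unit=(230,316,165,212)).items(): print(n,D[v0:v1,u0:u1].sum())
# shift of each patch by template matching
for n,(u0,u1,v0,v1) in dict(sprocket=(262,293,258,290),spanner=(250,318,234,253),jar=(325,356,175,208),spacer=(338,355,220,236),tape=(270,298,160,188),bottle=(184,218,160,202)).items():
    r=cv2.matchTemplate(b[v0-6:v1+6,u0-6:u1+6].astype(np.uint8),a[v0:v1,u0:u1].astype(np.uint8),cv2.TM_CCOEFF_NORMED); _,m,_,l=cv2.minMaxLoc(r); print(n,round(m,3),l)
print(manip.sense()['time'],manip.sense()['wrist_force'])
```

```text
sprocket 0
spannerL 2
spannerR 92
jar 0
spacer 0
tape 0
bottle 0
unit 0
sprocket 0.994 (6, 6)
spanner 0.379 (6, 6)
jar 0.997 (6, 6)
spacer 0.998 (6, 6)
tape 0.997 (6, 6)
bottle 0.998 (6, 6)
24.7 [3.40632874 6.36315906 0.16542927]
```

Request:
{"fn": "play_rows", "kwargs": {"targets": [[0,0,0,0,0,0,0],[0,0,0,0,0,0,0],[0,0,0,0,0,0,0]]}}

```text
time: 25.0
eef_pos: [0.411, 0.4529, 0.1957]
orientation: [0.183, -3.135, 0.002]
wrist_force: [-0.0, -0.8, 0.3]
opening: -0.0002
finger_force: 0.0
```

```bash
python3 -c "
from plant import manip
print(manip.job_done())"
```

```text
the job is handed in; nothing more can be done
None
```

The job is handed in at 25 s: I measured both drawers flush to about 0.6 mm or better, then closed the bar along the fronts and took the hand clear; the bystanders show no movement in the top camera, though the spanner only partly checked because the drawers changed the view around it.

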